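# Pack the repair tote and hold it up level

### The arm

A 6-joint arm with a two-finger parallel gripper is mounted at the origin on the work surface. World frame = base frame: x ahead of the robot, y to its left, z up, the work surface at z = 0. Lengths are in mm, angles in rad, forces in N, time in s.
With the tool pointing down it reaches from about 275 to 750 mm from the base axis. Payload 10.2 kg.
Tool frame: the origin (TCP) lies between the finger pads; the fingertips stand 11 mm ahead of it and the grasp point (between the pads) lies 8 mm behind it; z points along the fingers, y is the line along which they close (so a half turn about z gives the same grasp; the last joint's range is limited). The gripper opens to 85 mm and grips with 20 to 120 N. Pads are 22 mm wide; open, the fingers measure 114 mm over their backs; the gripper's body (76 mm by 85 mm) begins 54 mm behind the grasp point. The pads swing forward as they close: fully open they stand 13 mm farther back than shut.
Start: joints at [-1.542, 0.313, 1.498, -0, 1.331, -0.223], TCP at [130.789, -508.454, 242.294] pointing down, gripper open.
Joint ranges: [-2.94, 2.94], [-0.97, 2.17], [0.19, 2.56], [-1.23, 4.37], [0.02, 3.11], [-2.88, 2.88]. Speed limits (rad/s): [2.39, 2.39, 3.01, 3.14, 3.14, 3.14].

### API

Orientations are given as a unit quaternion [w, x, y, z].
In Python, from rig import sense, eyes, finish_job gives the robot as it stands.
- The arm moves only by the shell command python3 -m jog 'ROWS' [FORCE]. ROWS is JSON, a list of rows, each a list of 7 numbers: the shift along the tool's x, y, z in m, then the turn, a rotation vector about the tool's x, y, z in rad, then the finger opening in m, from 0 to 0.0854. In form: [[dx, dy, dz, rx, ry, rz, gripper], ...]. A call has 1 to 5 rows; each row shifts and turns the commanded pose from where the row before left it, along the tool's axes as they then stand; what a row does not reach is not made up. A row lasts 1/10 s, in which the tool goes at most 50 mm and 8.59 degrees, less where a joint would pass 70% of its speed; a pose out of reach is approached as far as the arm can. A call is refused whole if a number of a shift passes 0.05 or a number of a turn 0.15, either way. A call with a gripper value outside its range is refused whole. The fingers move at their own pace and stop on an object; FORCE is the grip in N (left out, the last holds). Time passes only in rows, so rows that do not move let the fingers close. It gives the time, the measured TCP pose, the force, the opening and the grip force at its end, in the units of the state.
- sense(): the state, without advancing time (a new reading comes with each control period).
- eyes.capture(name): name is "scene" or "top" or "wrist"; returns the picture (400x640x3 uint8, red, green, blue); there is no depth.
- eyes.calibration(name): a dict with "fx", "fy", "cx", "cy" (pixels), "cam_to_world" (4x4, takes a point from camera to world coordinates); the wrist camera has in their place "mount" (4x4, takes a point from camera to tool coordinates, whose origin is the TCP and whose axes are the flange's). Camera axes: x right, y down, z forward; pixel columns grow to the right and rows downward; lengths in mm; the calibration is good to about 2 mm. A picture is of the moment at which its call begins: read the wrist's pose just before it. calibration takes no time and is no camera call.
- finish_job(): hands the job in; it is judged then, once.
The state is a dict: "time_s": time; "joints": joint angles; "dq": joint speeds; "tau": joint torques, N m; "eef_pos": TCP position; "ee_rot": TCP orientation; "force": force on the tool from outside, world axes, zero at the start; "wrist_torque": the same for the moment, N m; "grip_width": opening from 0.0 (shut) to 1.0 (fully open); "grip_force": force on a finger pad.
Only numpy, scipy, OpenCV 4.12 (cv2) and the standard library are available. Lean on these libraries where they do the work, as an engineer would, in place of code of your own. Each camera call takes 0.05 s, during which the arm holds its last target. There are 200 camera calls.

### The job

Sort the two finished pieces into the tote on the bench: stand the lens upright in the red-lined bay, setting it down rather than dropping it, and lay the screwdriver flat in the grey-lined bay. With both packed and let go, lift the tote about 10 cm clear of the bench and finish while still holding it there, steady and level. Keep the tote level throughout and leave everything else on the bench where it is.

Things in the scene. Friction and masses are not known exactly. Their poses are not given: they have to be found in the camera images.
- tote: open plywood tote 300 x 170 mm, outer walls 34 mm tall and 6 mm thick, about 0.3 kg empty. Origin: centre of its underside; z up. x runs along its length towards the red-lined end. A 12 mm thick, 34 mm tall divider along y makes two bays, 138 x 158 mm inside, floor 8 mm above the underside. A dark grip bar stands over the divider.
- grip_bar (a point): centre of the tote's grip bar, 60 mm above its underside, on its middle. The bar runs along the tote's y: 108 mm long, 14 mm thick (along the tote's x), 24 mm tall, top 72 mm above the underside, on a post at each end; between divider and bar there is a 14 mm gap. Axes as the tote's.
- lens_bay (a point): centre of the floor of the red-lined lens bay (the tote's +x end). Axes as the tote's.
- tool_bay (a point): centre of the floor of the grey-lined tool bay (the tote's -x end). Axes as the tote's.
- lens: the camera lens: black ribbed cylinder with silver bands, 54 mm in diameter, 42 mm tall, glass on top, standing upright, 0.14 to 0.22 kg. Origin: centre of its underside; z up.
- screwdriver: the small screwdriver lying flat: yellow square handle 16 x 16 x 56 mm with a black band, thin steel blade 5 mm thick, 110 mm long overall, 50 g. Origin: centre of the handle's underside; x points along it to the blade's tip.
- driver_tip (a point): tip of the screwdriver's blade, 82 mm from its origin along x, 8 mm above the underside
- driver_butt (a point): butt end of the screwdriver's handle, 28 mm behind its origin, 8 mm above the underside
- film_can: a small white film canister with a black lid, 34 mm across, 50 mm tall; bystander, to be left alone. Origin: centre of its underside.
- filter_ring: a flat brass filter ring, 54 mm across, 8 mm thick; bystander, to be left alone. Origin: centre of its underside.
- camera: a black and silver camera body without a lens, about 140 mm wide, 95 mm tall; bystander, to be left alone. Origin: centre of its underside.
- oil_can: a yellow oil can with a red spout, 65 x 40 mm, 134 mm tall; bystander, to be left alone. Origin: centre of its underside.
- jar: a white jar, 56 mm across, 85 mm tall; bystander, to be left alone. Origin: centre of its underside.
There are look-alikes about, which are no part of the job. What is shaped like the screwdriver but pink or turquoise is not meant.

How it is judged:
By the outcome, as a careful person would: the job done as asked, in the order asked, and still so for the second after the job is handed in, while the arm keeps its last pose, push and grip.
It also fails if it takes over 72 s, if anything falls off the work surface, if the arm or the gripper's body presses on something with over 40 N, if the wrist force passes 120 N, or if a joint passes its speed limit or range.

## Working session

There is one attempt and no reset: what is moved stays moved. The work goes in short steps, Python scripts to look and compute and a shell command to move; the robot and the scene stay as the last step left them, time stands still between calls to the robot, and variables do not carry over. Pictures are saved under pics/ and viewed, at most 13 in all, crops included, and the job is handed in when it is done.

```bash
ls; mkdir -p pics
python3 - <<'E'
from rig import sense, eyes
import cv2, numpy as np
s=sense(); print(s)
for n in("scene","top"):
    im=eyes.capture(n); cv2.imwrite(f"pics/{n}0.png",cv2.cvtColor(im,cv2.COLOR_RGB2BGR)); c=eyes.calibration(n); print(n,c['fx'],c['cx'],c['cy'],np.round(c['cam_to_world'],3).tolist())
print(eyes.calibration("wrist"))
E
```

```text
pics
{'time_s': 0.0, 'joints': array([-1.54241100e+00,  3.13456921e-01,  1.49845407e+00, -2.09583693e-05,
        1.33100787e+00, -2.23425812e-01]), 'dq': array([-0.00027362, -0.00058824,  0.00037378, -0.00075751, -0.00042661,
        0.00034714]), 'tau': array([ 5.63073227e-04, -4.12268829e+01, -2.59742171e+01, -1.26349278e-04,
        4.15743707e-03, -2.75885490e-06]), 'eef_pos': array([ 130.77097021, -508.19226281,  241.7251355 ]), 'ee_rot': array([-6.60944932e-04,  9.92083827e-01,  1.25575632e-01,  5.44343271e-05]), 'force': array([-0.29844886,  0.21805856,  0.39529031]), 'wrist_torque': array([-0.03601575,  0.02079198,  0.00550235]), 'grip_force': 0.0, 'grip_width': 1.0004694334559723}
scene 484.8041513240252 318.0076826225239 198.491137616144 [[0.86, 0.344, -0.378, 1008.64], [0.511, -0.601, 0.615, -794.202], [-0.015, -0.721, -0.692, 843.37], [0.0, 0.0, 0.0, 1.0]]
top 480.62532963694133 323.94501592934535 199.83517477812495 [[-0.02, -0.998, 0.053, 504.246], [-1.0, 0.019, -0.017, -106.921], [0.016, -0.053, -0.998, 1176.405], [0.0, 0.0, 0.0, 1.0]]
{'fx': 290.7493343897153, 'fy': 290.7493343897153, 'cx': 316.52053548865354, 'cy': 195.87882032981705, 'mount': array([[-1.27779002e-03, -9.57811717e-01, -2.87393602e-01,
         7.27437647e+01],
       [ 9.99998943e-01, -1.02432239e-03, -1.03231487e-03,
        -8.16039205e-02],
       [ 6.94379579e-04, -2.87394617e-01,  9.57812013e-01,
        -1.33513069e+02],
       [ 0.00000000e+00,  0.00000000e+00,  0.00000000e+00,
         1.00000000e+00]])}
```

View pics/top0.png

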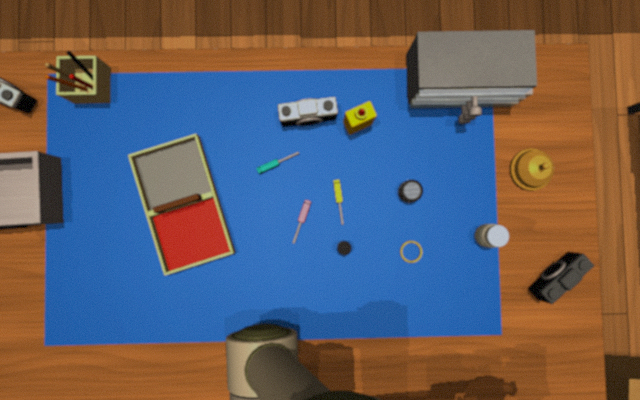

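View pics/scene0.png

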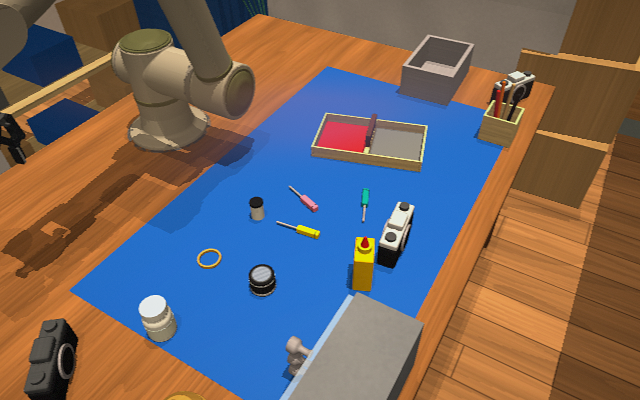

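Top view: the lens candidates are the ribbed black cylinder at (411,191), the film can at (344,248) and the brass ring at (411,252). The screwdriver candidates are yellow (338,200), pink (302,220) and turquoise (278,162). I choose the cylinder at (411,191) and the yellow driver at (338,200). The tote is around (181,203), with its red end towards the robot.

```bash
cat > h.py <<'E'
import numpy as np, cv2
from rig import sense, eyes
from scipy.spatial.transform import Rotation as R
def T(name,s=None):
    c=eyes.calibration(name)
    if name!="wrist": return c,np.array(c['cam_to_world'])
    s=s or sense(); M=np.eye(4); q=s['ee_rot']; M[:3,:3]=R.from_quat([q[1],q[2],q[3],q[0]]).as_matrix(); M[:3,3]=s['eef_pos']
    return c,M@np.array(c['mount'])
def px2w(name,uv,z,s=None):
    c,M=T(name,s); uv=np.atleast_2d(np.array(uv,float))
    d=np.c_[(uv[:,0]-c['cx'])/c['fx'],(uv[:,1]-c['cy'])/c['fy'],np.ones(len(uv))]@M[:3,:3].T
    return M[:3,3]+d*((z-M[2,3])/d[:,2])[:,None]
def w2px(name,P,s=None):
    c,M=T(name,s); p=(np.atleast_2d(P)-M[:3,3])@M[:3,:3]
    return np.c_[c['fx']*p[:,0]/p[:,2]+c['cx'],c['fy']*p[:,1]/p[:,2]+c['cy']]
def cap(name,fn=None):
    s=sense(); im=eyes.capture(name)
    if fn: cv2.imwrite(fn,cv2.cvtColor(im,cv2.COLOR_RGB2BGR))
    return im,s
E
python3 - <<'E'
from h import *
im=cv2.imread("pics/top0.png"); hsv=cv2.cvtColor(im,cv2.COLOR_BGR2HSV)
H,S,V=[hsv[...,i].astype(int) for i in range(3)]
blue=((H>100)&(H<125)&(S>150))
def rect(mask,box,z,nm):
    m=np.zeros_like(mask,dtype=np.uint8); x0,y0,x1,y1=box; m[y0:y1,x0:x1]=mask[y0:y1,x0:x1]
    n,l,st,_=cv2.connectedComponentsWithStats(m); k=1+st[1:,4].argmax(); yx=np.argwhere(l==k)[:,::-1]
    w=px2w("top",yx,z)[:,:2]; r=cv2.minAreaRect(w.astype(np.float32)); print(nm,len(yx),"mean",w.mean(0).round(1),"rect",np.round(r[0],1),np.round(r[1],1),round(r[2],1), cv2.boxPoints(r).round(0).tolist())
rect(~blue,(120,120,245,290),34,"tote")
red=((H<6)|(H>174))&(S>180)&(V>120)
rect(red,(120,120,245,290),8,"redfloor")
rect((S<90)&(V>70),(120,120,245,290),8,"grey")
rect(~blue,(385,165,435,215),42,"lens")
yel=(H>20)&(H<35)&(S>150)&(V>100)
rect(yel,(325,170,350,235),16,"handle")
rect(~blue,(325,170,350,235),12,"driver")
for nm,b,z in(("can",(330,235,360,262),50),("ring",(395,235,430,270),8),("pink",(285,195,315,250),12),("turq",(250,145,300,180),12),("oil",(343,95,380,137),100),("cam",(270,90,342,130),60)): rect(~blue,b,z,nm)
a=cv2.resize(im[160:265,290:440],None,fx=5,fy=5,interpolation=3); cv2.imwrite("pics/crop.png",a)
E
```

```text
tote 9772 mean [561.9 212.9] rect [562.9 212.8] [305.9 179.3] 16.6 [[391.0, 255.0], [442.0, 83.0], [735.0, 171.0], [684.0, 342.0]]
redfloor 3463 mean [490.3 197.4] rect [490.9 197.5] [134.2 151.2] 16.4 [[405.0, 251.0], [448.0, 106.0], [577.0, 144.0], [534.0, 289.0]]
grey 3519 mean [636.9 238.1] rect [630.6 237.4] [149.1 159. ] 16.0 [[537.0, 293.0], [581.0, 140.0], [724.0, 182.0], [680.0, 334.0]]
lens 445 mean [ 581.7 -330.7] rect [ 581.2 -331. ] [53.6 57.5] 43.6 [[542.0, -329.0], [582.0, -370.0], [620.0, -333.0], [581.0, -292.0]]
handle 98 mean [ 585.9 -160.5] rect [ 586.4 -160.4] [49.7 11.3] 6.9 [[561.0, -158.0], [562.0, -169.0], [612.0, -163.0], [610.0, -152.0]]
driver 314 mean [ 571.  -162.4] rect [ 561.2 -163.7] [115.1  21.7] 6.8 [[503.0, -160.0], [505.0, -181.0], [620.0, -168.0], [617.0, -146.0]]
can 156 mean [ 451.4 -170. ] rect [ 451.4 -169.7] [30.4 30.3] 88.8 [[436.0, -185.0], [466.0, -185.0], [467.0, -155.0], [437.0, -154.0]]
ring 281 mean [ 436.5 -335.5] rect [ 436.3 -335.8] [58.5 55.6] 88.8 [[408.0, -364.0], [463.0, -366.0], [465.0, -307.0], [409.0, -306.0]]
pink 308 mean [524.6 -72.4] rect [515.3 -69.4] [ 21.5 113. ] 70.5 [[458.0, -61.0], [565.0, -98.0], [572.0, -78.0], [466.0, -40.0]]
turq 268 mean [658.9  -9.5] rect [661.6 -16.9] [ 18.3 112.3] 22.3 [[632.0, 32.0], [674.0, -72.0], [691.0, -65.0], [649.0, 39.0]]
oil 826 mean [ 747.2 -209.4] rect [ 747.  -209.7] [57.9 81.8] 23.2 [[704.0, -183.0], [737.0, -259.0], [790.0, -236.0], [758.0, -161.0]]
cam 1441 mean [774.3 -91.8] rect [773.7 -92. ] [ 64.2 142.8] 5.4 [[735.0, -24.0], [748.0, -166.0], [812.0, -160.0], [799.0, -18.0]]
```

View pics/crop.png

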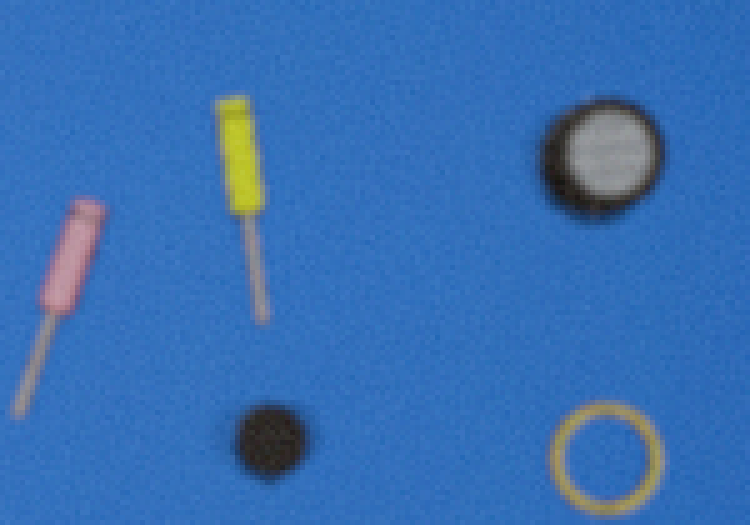

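The crop confirms it: a grey-topped cylinder at crop (612,152), which is top-view pixel (412,190), and the yellow driver with its tip pointing down. The measured sizes agree with those given (tote 306x179 against 300x170, lens 54, driver 115). Moving over to the lens now.

```bash
python3 -m jog '[[0.04,-0.005,0,0,0,0,0.085],[0.04,-0.005,0,0,0,0,0.085],[0.04,-0.005,0,0,0,0,0.085],[0.04,-0.005,0,0,0,0,0.085],[0.04,-0.005,0,0,0,0,0.085]]'
python3 -m jog '[[0.04,-0.005,0,0,0,0,0.085],[0.04,-0.005,0,0,0,0,0.085],[0.04,-0.005,0,0,0,0,0.085],[0.04,-0.005,0,0,0,0,0.085],[0.04,-0.005,0,0,0,0,0.085]]'
python3 -m jog '[[0.04,-0.005,0,0,0,0,0.085],[0.04,-0.005,0,0,0,0,0.085],[0,0,0,0,0,0,0.085],[0,0,0,0,0,0,0.085]]'
python3 - <<'E'
from h import *
im,s=cap("wrist","pics/w1.png"); print(s['eef_pos'],s['ee_rot'],s['joints']); print(w2px("wrist",[[584,-333,42],[584,-333,0]],s))
E
```

```text
time_s: 0.6
eef_pos: [319.6, -433.5, 242.0]
ee_rot: [-0.0, 0.992, 0.126, -0.0]
force: [-0.2, -0.4, 0.1]
grip_width: 0.997
grip_force: 0.0
time_s: 1.1
eef_pos: [507.1, -359.4, 241.9]
ee_rot: [-0.0, 0.992, 0.126, -0.0]
force: [-0.8, -0.9, 1.1]
grip_width: 0.996
grip_force: 0.0
time_s: 1.5
eef_pos: [580.9, -330.3, 241.3]
ee_rot: [-0.0, 0.992, 0.126, -0.001]
force: [0.1, -0.7, 0.4]
grip_width: 0.997
grip_force: 0.0
[ 580.91768542 -330.28547692  241.33585165] [-4.65455207e-04  9.92008481e-01  1.26168957e-01 -5.93377478e-04] [-6.91822394e-01  6.46784093e-01  9.92009579e-01 -2.30622673e-04
  1.50428963e+00  6.25977125e-01]
[[319.9648005  171.52124753]
 [319.65644465 164.8165595 ]]
```

View pics/w1.png

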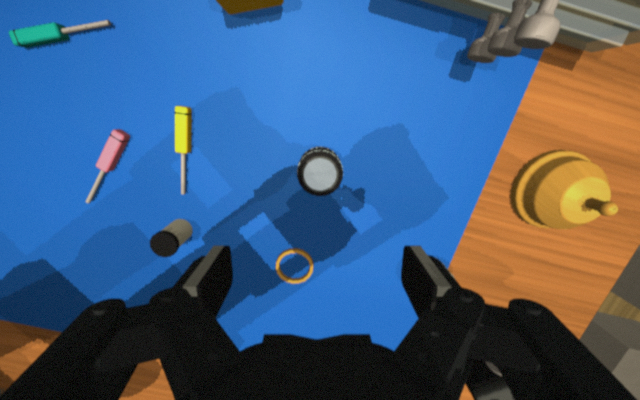

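The wrist view shows the lens at (321,171), against the predicted (320,171.5), so the position agrees within 1 mm. I'm descending and gripping.

```bash
python3 -m jog '[[0.002,0.003,0.04,0,0,0,0.085],[0,0,0.04,0,0,0,0.085],[0,0,0.04,0,0,0,0.085],[0,0,0.04,0,0,0,0.085],[0,0,0.03,0,0,0,0.085]]' 40
python3 -m jog '[[0,0,0.02,0,0,0,0.085],[0,0,0.013,0,0,0,0.085],[0,0,0,0,0,0,0.085],[0,0,0,0,0,0,0.085],[0,0,0,0,0,0,0.04]]' 40
python3 -m jog '[[0,0,0,0,0,0,0.04],[0,0,0,0,0,0,0.04],[0,0,0,0,0,0,0.04],[0,0,0,0,0,0,0.04],[0,0,0,0,0,0,0.04]]' 40
python3 -m jog '[[0,0,0,0,0,0,0.04],[0,0,0,0,0,0,0.04],[0,0,0,0,0,0,0.04]]' 40
```

```text
time_s: 2.05
eef_pos: [581.6, -333.6, 50.1]
ee_rot: [-0.001, 0.992, 0.125, -0.001]
force: [-0.2, -0.4, -0.0]
grip_width: 0.998
grip_force: 0.0
time_s: 2.55
eef_pos: [583.8, -333.8, 20.9]
ee_rot: [0.001, 0.992, 0.125, 0.001]
force: [-0.4, 0.1, 0.8]
grip_width: 0.852
grip_force: 0.0
time_s: 3.05
eef_pos: [583.8, -333.5, 20.5]
ee_rot: [0.001, 0.992, 0.126, 0.001]
force: [-1.5, 0.6, 6.2]
grip_width: 0.621
grip_force: 42.0
time_s: 3.35
eef_pos: [583.8, -333.5, 20.5]
ee_rot: [0.001, 0.992, 0.126, 0.001]
force: [-1.4, 1.3, 6.5]
grip_width: 0.619
grip_force: 42.0
```

```bash
python3 -m jog '[[0,0,-0.01,0,0,0,0.04],[0,0,-0.02,0,0,0,0.04],[0,0,-0.04,0,0,0,0.04],[0,0,-0.04,0,0,0,0.04],[0,0,-0.04,0,0,-0.037,0.04]]' 60
python3 -m jog '[[0,-0.015,-0.02,0,0,0,0.04],[0.002,-0.025,0,0,0,0,0.04],[0.004,-0.035,0,0,0,0,0.04],[0.004,-0.035,0,0,0,0,0.04],[0.004,-0.035,0,0,0,0,0.04]]'
python3 -m jog '[[0.004,-0.035,0,0,0,0,0.04],[0.004,-0.035,0,0,0,0,0.04],[0.004,-0.035,0,0,0,0,0.04],[0.004,-0.035,0,0,0,0,0.04],[0.004,-0.035,0,0,0,0,0.04]]'
python3 -m jog '[[0.004,-0.035,0,0,0,0,0.04],[0.004,-0.035,0,0,0,0,0.04],[0.004,-0.035,0,0,0,0,0.04],[0.004,-0.03,0,0,0,0,0.04],[0,-0.015,0,0,0,0,0.04]]'
python3 -m jog '[[0,0,0,0,0,0,0.04],[0,0,0,0,0,0,0.04]]'
python3 - <<'E'
from h import *
im,s=cap("wrist","pics/w2.png"); print(s['eef_pos'],s['ee_rot'],s['joints'],s['grip_width'])
E
```

```text
time_s: 3.85
eef_pos: [583.1, -332.9, 171.0]
ee_rot: [-0.0, 0.99, 0.144, -0.0]
force: [0.6, 0.1, -1.7]
grip_width: 0.615
grip_force: 63.4
time_s: 4.35
eef_pos: [554.9, -188.7, 189.5]
ee_rot: [-0.0, 0.99, 0.144, -0.0]
force: [0.1, -0.3, -2.3]
grip_width: 0.62
grip_force: 63.4
time_s: 4.85
eef_pos: [524.2, -15.3, 189.6]
ee_rot: [0.0, 0.99, 0.144, 0.0]
force: [1.2, 0.2, -1.8]
grip_width: 0.618
grip_force: 63.4
time_s: 5.35
eef_pos: [496.7, 133.6, 189.6]
ee_rot: [-0.0, 0.989, 0.145, -0.0]
force: [0.8, -0.3, -2.5]
grip_width: 0.617
grip_force: 63.5
time_s: 5.55
eef_pos: [497.6, 131.1, 189.4]
ee_rot: [0.0, 0.99, 0.144, 0.0]
force: [-0.0, -0.8, -2.6]
grip_width: 0.616
grip_force: 63.5
[497.5523685  131.05137359 189.42276413] [1.92569875e-04 9.89587701e-01 1.43931031e-01 5.03507306e-05] [ 2.97181567e-02  3.37872204e-01  1.60730456e+00 -3.98720459e-04
  1.19627179e+00  1.31179497e+00] 0.6163761696236794
```

View pics/w2.png

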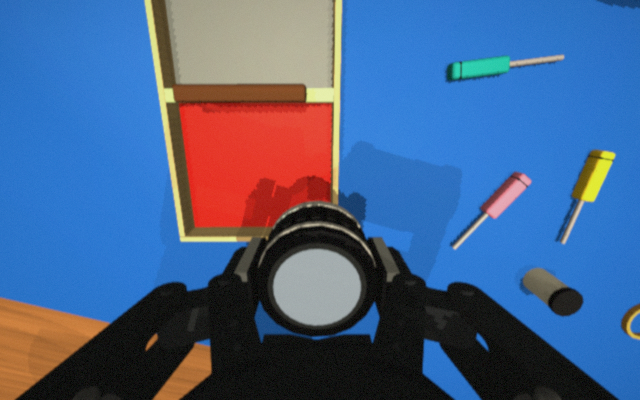

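The wrist view shows the lens held upright at (318,280). The tote's near corner is at (181,240) and its divider ends are at (160,96) and (341,95). I'll fit the tote pose to the top and wrist outlines.

```bash
cat > fit.py <<'E'
from h import *
from scipy.optimize import minimize
def model(p):
    x,y,a=p; c,sn=np.cos(a),np.sin(a); Rz=np.array([[c,-sn,0],[sn,c,0],[0,0,1]])
    f=lambda P:(np.array(P,float)@Rz.T)+[x,y,0]
    outer=f([[sx*150,sy*85,z] for sx in(-1,1) for sy in(-1,1) for z in(0,34)])
    red=f([[bx,by,8] for bx,by in((6,-79),(144,-79),(144,79),(6,79))])
    return outer,red,f
# top: silhouette IoU
im=cv2.imread("pics/top0.png"); hsv=cv2.cvtColor(im,cv2.COLOR_BGR2HSV).astype(int)
m=~((hsv[...,0]>100)&(hsv[...,0]<125)&(hsv[...,1]>150)); m[:, :120]=0; m[:,245:]=0; m[:120]=0; m[290:]=0
m=cv2.resize(m.astype(np.uint8)*255,None,fx=4,fy=4,interpolation=1)>127
def cost(p):
    o,_,_=model(p); h=cv2.convexHull(w2px("top",o).astype(np.float32))[:,0]
    k=np.zeros(m.shape,np.uint8); cv2.fillConvexPoly(k,np.round((h*4+1.5)*8).astype(int),1,shift=3)
    return float((k.astype(bool)^m).sum())
r=minimize(cost,[562,215,np.pi+.288],method="Nelder-Mead",options=dict(initial_simplex=[[562,215,3.43],[570,215,3.43],[562,223,3.43],[562,215,3.48]]))
print("top",r.x,r.fun/16,np.degrees(r.x[2])-180)
E
python3 - <<'E'
from fit import *
s={'eef_pos':np.array([497.55,131.05,189.42]),'ee_rot':[1.9e-4,.98959,.14393,5e-5]}
print(px2w("wrist",[[181,241],[161,96],[341,95],[148,0],[336,200]],34,s).round(1))
o,rd,f=model(r.x); P=f([[150,85,34],[150,-85,34],[0,85,34],[0,-85,34],[0,54,72],[0,-54,72]]); print(P.round(1),w2px("wrist",P,s).round(1).tolist())
i2=cv2.imread("pics/w2.png")
for u in w2px("wrist",P,s): cv2.circle(i2,tuple(int(v) for v in u),3,(255,255,255),-1)
cv2.imwrite("pics/w2o.png",i2[:260,100:400])
E
```

```text
top [562.1752309  216.09129118   3.43301299] 269.6875 16.69715513401661
[[393.1 254.3  34. ]
 [536.7 295.5  34. ]
 [585.5 133.4  34. ]
 [612.1 317.   34. ]
 [485.6 106.7  34. ]]
[[442.9  91.6  34. ]
 [394.1 254.4  34. ]
 [586.6 134.7  34. ]
 [537.8 297.5  34. ]
 [577.7 164.4  72. ]
 [546.7 267.8  72. ]] [[337.4, 239.6], [181.0, 240.2], [340.1, 93.4], [159.0, 94.2], [305.6, 91.3], [172.9, 91.8]]
```

View pics/w2o.png

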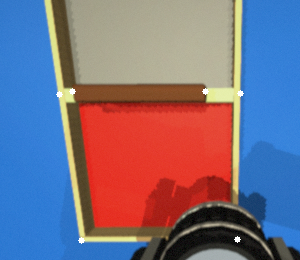

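The fit agrees in both cameras to about 1 mm: tote at (561.6, 215.5), yaw 196.7°. I'm setting the lens down at the bay centre, (490,194).

```bash
python3 -m jog '[[0.002,-0.015,0,0,0,0,0.04],[0.003,-0.02,0,0,0,0,0.04],[0.003,-0.017,0,0,0,0,0.04],[0.002,-0.010,0,0,0,0,0.04],[0,0,0.02,0,0,0,0.04]]'
python3 -m jog '[[0,0,0.03,0,0,0,0.04],[0,0,0.03,0,0,0,0.04],[0,0,0.03,0,0,0,0.04],[0,0,0.025,0,0,0,0.04],[0,0,0.01,0,0,0,0.04]]'
python3 -m jog '[[0,0,0.006,0,0,0,0.04],[0,0,0,0,0,0,0.04],[0,0,0,0,0,0,0.04]]'
```

```text
time_s: 6.1
eef_pos: [490.5, 195.1, 171.1]
ee_rot: [-0.0, 0.99, 0.144, 0.002]
force: [0.4, -0.6, -2.5]
grip_width: 0.614
grip_force: 63.5
time_s: 6.6
eef_pos: [488.5, 193.5, 42.2]
ee_rot: [0.0, 0.99, 0.144, -0.002]
force: [-0.4, -0.5, -2.2]
grip_width: 0.609
grip_force: 63.5
time_s: 6.9
eef_pos: [490.1, 194.0, 39.3]
ee_rot: [-0.0, 0.99, 0.144, 0.001]
force: [0.6, 0.3, -2.6]
grip_width: 0.616
grip_force: 63.5
```

```bash
python3 -m jog '[[0,0,0.004,0,0,0,0.04],[0,0,0.003,0,0,0,0.04],[0,0,0.001,0,0,0,0.04],[0,0,0,0,0,0,0.04]]'
python3 -m jog '[[0,0,0.001,0,0,0,0.04],[0,0,0.0,0,0,0,0.04]]'
python3 -m jog '[[0,0,0.001,0,0,0,0.04],[0,0,0.0,0,0,0,0.04]]'
```

```text
time_s: 7.3
eef_pos: [489.3, 193.9, 30.2]
ee_rot: [-0.0, 0.99, 0.144, -0.0]
force: [0.2, 0.0, -2.4]
grip_width: 0.616
grip_force: 63.5
time_s: 7.5
eef_pos: [489.4, 193.9, 29.3]
ee_rot: [-0.0, 0.99, 0.144, -0.0]
force: [0.3, -0.4, -2.3]
grip_width: 0.613
grip_force: 63.5
time_s: 7.7
eef_pos: [489.5, 193.9, 28.6]
ee_rot: [0.0, 0.99, 0.144, 0.0]
force: [-2.1, -0.9, 2.3]
grip_width: 0.614
grip_force: 64.2
```

Contact at the expected height: z = 28.6 against 28.5. Releasing, rising, then moving towards the driver.

```bash
python3 -m jog '[[0,0,0,0,0,0,0.085],[0,0,0,0,0,0,0.085],[0,0,0,0,0,0,0.085],[0,0,0,0,0,0,0.085],[0,0,0,0,0,0,0.085]]' 40
python3 -m jog '[[0,0,-0.01,0,0,0,0.085],[0,0,-0.03,0,0,0,0.085],[0,0,-0.04,0,0,0,0.085],[0,0,-0.04,0,0,0,0.085],[0,0,-0.04,0,0,0,0.085]]'
python3 -m jog '[[0,0.02,0,0,0,0,0.085],[0,0.04,0,0,0,0,0.085],[0,0.04,0,0,0,0,0.085],[0,0.04,0,0,0,0,0.085],[0,0.04,0,0,0,0,0.085]]'
python3 -m jog '[[0,0.04,0,0,0,0,0.085],[0,0.04,0,0,0,0.04,0.085],[0,0.04,0,0,0,0.04,0.085],[0,0.04,0,0,0,0.045,0.085],[0,0.02,0,0,0,0.045,0.085]]'
python3 -m jog '[[0,0,0,0,0,0,0.085],[0,0,0,0,0,0,0.085]]'
python3 - <<'E'
from h import *
im,s=cap("wrist","pics/w3.png"); print(s['eef_pos'],s['ee_rot'],s['joints'])
hsv=cv2.cvtColor(im,cv2.COLOR_RGB2HSV).astype(int); H,S,V=hsv[...,0],hsv[...,1],hsv[...,2]
m=((H>24)&(H<34)&(S>150)&(V>90)).astype(np.uint8); n,l,st,c=cv2.connectedComponentsWithStats(m); print([(st[k].tolist()) for k in range(1,n) if st[k,4]>60])
E
```

```text
time_s: 8.2
eef_pos: [489.4, 193.9, 28.3]
ee_rot: [-0.0, 0.99, 0.144, 0.0]
force: [-0.2, -0.0, 0.1]
grip_width: 0.996
grip_force: 0.0
time_s: 8.7
eef_pos: [489.1, 193.9, 190.8]
ee_rot: [-0.0, 0.99, 0.144, 0.0]
force: [-0.1, -0.3, -0.4]
grip_width: 0.998
grip_force: 0.0
time_s: 9.2
eef_pos: [540.8, 19.8, 189.2]
ee_rot: [0.0, 0.99, 0.144, 0.0]
force: [0.5, 0.7, -0.2]
grip_width: 0.998
grip_force: 0.0
time_s: 9.7
eef_pos: [585.0, -155.8, 188.8]
ee_rot: [0.0, 0.998, 0.057, 0.0]
force: [-0.5, 0.9, 0.5]
grip_width: 0.996
grip_force: 0.0
time_s: 9.9
eef_pos: [584.6, -152.2, 188.5]
ee_rot: [-0.0, 0.998, 0.06, -0.0]
force: [0.1, 0.9, -0.4]
grip_width: 0.999
grip_force: 0.0
[ 584.64627882 -152.18575005  188.50478246] [-2.56874238e-04  9.98221678e-01  5.96104694e-02 -8.24089930e-05] [-4.48522576e-01  5.29415501e-01  1.32132255e+00  3.83521142e-04
  1.29124859e+00  1.00287619e+00]
[[398, 0, 32, 9, 170], [317, 153, 14, 36, 455]]
```

View pics/w3.png

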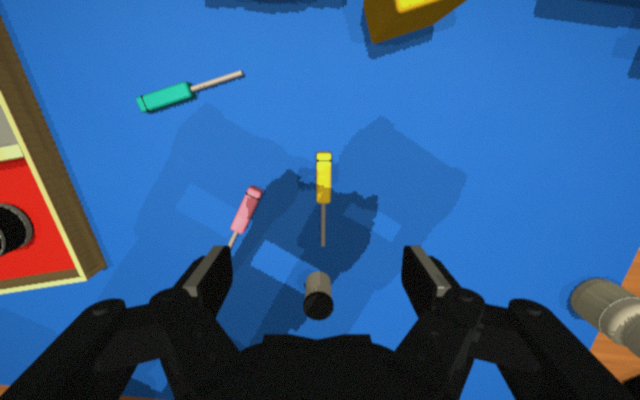

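Driver at butt (323,152), shoulder (322,204), tip (323,246). The lens stands in the red bay. The pink driver's butt is close, so I'll descend with the fingers partly open.

Run:
```python
from h import *
s={'eef_pos':np.array([584.65,-152.19,188.5]),'ee_rot':[-2.57e-4,.99822,.05961,-8e-5]}
im=cv2.imread("pics/w3.png"); hsv=cv2.cvtColor(im,cv2.COLOR_BGR2HSV).astype(int); H,S,V=hsv[...,0],hsv[...,1],hsv[...,2]
m=((H>20)&(H<36)&(S>120)&(V>60)); m[:145]=0; m[215:]=0; m[:,:300]=0; m[:,345:]=0
w=px2w("wrist",np.argwhere(m)[:,::-1],16,s)[:,:2]; print(cv2.minAreaRect(w.astype(np.float32)))
tip=px2w("wrist",[[323,246]],8,s)[0]; sh=px2w("wrist",[[322.5,204]],8,s)[0]; bt=px2w("wrist",[[323.5,151.5]],16,s)[0]
d=tip-bt; print(tip,sh,bt,np.hypot(*d[:2]),np.degrees(np.arctan2(-d[1],-d[0])))
u=d[:2]/np.hypot(*d[:2]); o=tip[:2]-82*u; print("origin",o)
a=2*np.arctan2(.05961,.99822); e=o-s['eef_pos'][:2]; print("a",np.degrees(a),"dx,dy",e@[np.cos(a),np.sin(a)],e@[np.sin(a),-np.cos(a)])
```

```text
((586.2777099609375, -158.5757293701172), (56.433109283447266, 15.195993423461914), 7.525550365447998)
[ 502.32218787 -169.28453068    8.        ] [ 554.43807685 -162.19349681    8.        ] [ 614.81045902 -155.58244363   16.        ] 113.3197173264141 6.944929783271029
origin [ 583.72053982 -159.36947649]
a 6.834866595542115 dx,dy -1.7772713495064438 7.017840509373549
```

```bash
python3 -m jog '[[0,0.007,0.03,0,0,0,0.05],[0,0,0.04,0,0,0,0.05],[0,0,0.04,0,0,0,0.05],[0,0,0.03,0,0,0,0.05],[0,0,0.015,0,0,0,0.05]]' 40
python3 -m jog '[[0,0,0.008,0,0,0,0.05],[0,0,0,0,0,0,0.05],[0,0,0,0,0,0,0.05]]'
```

```text
time_s: 10.45
eef_pos: [584.6, -157.9, 31.0]
ee_rot: [-0.001, 0.998, 0.06, -0.002]
force: [0.4, 0.3, 0.4]
grip_width: 0.584
grip_force: 0.0
time_s: 10.75
eef_pos: [586.5, -160.0, 26.8]
ee_rot: [0.001, 0.998, 0.06, 0.001]
force: [0.9, -0.1, -0.3]
grip_width: 0.585
grip_force: 0.0
```

Going down to z ≈ 14, then closing.

```bash
python3 -m jog '[[0,0,0.008,0,0,0,0.05],[0,0,0.004,0,0,0,0.05],[0,0,0,0,0,0,0.01],[0,0,0,0,0,0,0.01],[0,0,0,0,0,0,0.01]]' 40
python3 -m jog '[[0,0,0,0,0,0,0.01],[0,0,0,0,0,0,0.01],[0,0,0,0,0,0,0.01],[0,0,0,0,0,0,0.01],[0,0,0,0,0,0,0.01]]'
```

```text
time_s: 11.25
eef_pos: [585.9, -160.1, 13.7]
ee_rot: [0.0, 0.998, 0.059, 0.0]
force: [0.7, 0.1, -0.7]
grip_width: 0.177
grip_force: 40.4
time_s: 11.75
eef_pos: [585.9, -160.0, 13.6]
ee_rot: [0.0, 0.998, 0.059, 0.0]
force: [-0.2, -1.7, 3.1]
grip_width: 0.171
grip_force: 41.0
```

```bash
python3 -m jog '[[0,0,-0.015,0,0,0,0.01],[0,0,-0.035,0,0,0,0.01],[0,0,-0.04,0,0,-0.06,0.01],[0,0,-0.04,0,0,-0.06,0.01],[0,0,-0.03,0,0,-0.052,0.01]]' 60
python3 -m jog '[[0.006,-0.012,0,0,0,0,0.01],[0.012,-0.024,0,0,0,0,0.01],[0.016,-0.031,0,0,0,0,0.01],[0.016,-0.031,0,0,0,0,0.01],[0.016,-0.031,0,0,0,0,0.01]]'
python3 -m jog '[[0.016,-0.031,0,0,0,0,0.01],[0.016,-0.031,0,0,0,0,0.01],[0.016,-0.031,0,0,0,0,0.01],[0.016,-0.031,0,0,0,0,0.01],[0.016,-0.031,0,0,0,0,0.01]]'
python3 -m jog '[[0.016,-0.031,0,0,0,0,0.01],[0.012,-0.024,0,0,0,0,0.01],[0.008,-0.012,0,0,0,0,0.01],[0,0,0,0,0,0,0.01],[0,0,0,0,0,0,0.01]]'
python3 - <<'E'
from h import *
im,s=cap("wrist","pics/w4.png"); print(s['eef_pos'],s['ee_rot'])
q=s['ee_rot']; a=2*np.arctan2(q[2],q[1]); e=np.array([659.3,244.8])-s['eef_pos'][:2]; print("a",np.degrees(a),"dx,dy",e@[np.cos(a),np.sin(a)],e@[np.sin(a),-np.cos(a)])
E
```

```text
time_s: 12.25
eef_pos: [585.8, -159.9, 176.7]
ee_rot: [0.001, 0.989, 0.146, 0.001]
force: [0.7, -0.1, -0.3]
grip_width: 0.169
grip_force: 60.3
time_s: 12.75
eef_pos: [611.5, -15.5, 172.8]
ee_rot: [-0.0, 0.989, 0.145, -0.001]
force: [0.6, 0.6, -1.0]
grip_width: 0.166
grip_force: 60.3
time_s: 13.25
eef_pos: [643.5, 155.9, 172.7]
ee_rot: [-0.0, 0.989, 0.145, -0.001]
force: [-0.2, -0.2, 0.5]
grip_width: 0.176
grip_force: 60.3
time_s: 13.75
eef_pos: [658.9, 228.3, 172.8]
ee_rot: [0.0, 0.989, 0.145, -0.001]
force: [-0.3, -0.6, -0.9]
grip_width: 0.171
grip_force: 60.3
[658.92067149 228.32135574 172.75510311] [ 1.22705596e-04  9.89445922e-01  1.44901108e-01 -6.49666586e-04]
a 16.66310887966319 dx,dy 5.088547667575793 -15.677891742879272
```

View pics/w4.png

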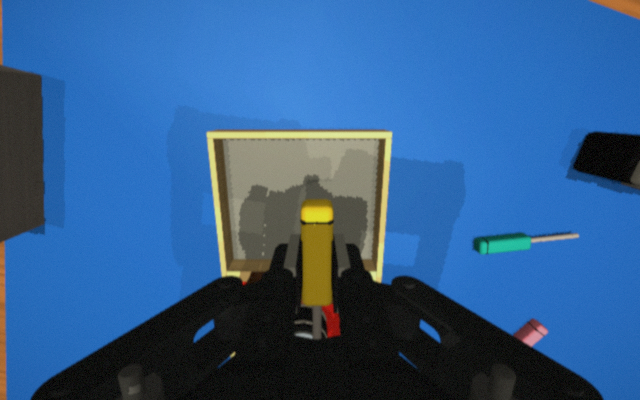

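The driver is held straight at (316,250) over the grey bay, whose far wall is at row 133. Aligning and lowering.

```bash
python3 -m jog '[[0.003,-0.008,0,0,0,0,0.01],[0.002,-0.008,0.015,0,0,0,0.01],[0,0,0.03,0,0,0,0.01],[0,0,0.03,0,0,0,0.01],[0,0,0.03,0,0,0,0.01]]'
python3 -m jog '[[0,0,0.02,0,0,0,0.01],[0,0,0.01,0,0,0,0.01],[0,0,0,0,0,0,0.01],[0,0,0,0,0,0,0.01]]'
```

```text
time_s: 14.3
eef_pos: [658.9, 245.6, 66.0]
ee_rot: [-0.0, 0.989, 0.145, -0.001]
force: [0.8, 0.7, -0.7]
grip_width: 0.168
grip_force: 60.3
time_s: 14.7
eef_pos: [660.0, 245.5, 39.2]
ee_rot: [-0.0, 0.989, 0.145, 0.001]
force: [0.1, 0.2, -0.4]
grip_width: 0.166
grip_force: 60.3
```

```bash
python3 -m jog '[[0,0,0.007,0,0,0,0.01],[0,0,0.005,0,0,0,0.01],[0,0,0.003,0,0,0,0.01],[0,0,0,0,0,0,0.01],[0,0,0,0,0,0,0.01]]'
python3 -m jog '[[0,0,0.0015,0,0,0,0.01],[0,0,0,0,0,0,0.01]]'
python3 -m jog '[[0,0,0.001,0,0,0,0.01],[0,0,0,0,0,0,0.01]]'
```

```text
time_s: 15.2
eef_pos: [659.7, 245.3, 23.4]
ee_rot: [-0.0, 0.989, 0.145, 0.0]
force: [0.0, -0.3, 0.2]
grip_width: 0.166
grip_force: 60.3
time_s: 15.4
eef_pos: [659.6, 245.2, 21.7]
ee_rot: [0.0, 0.989, 0.145, -0.0]
force: [0.2, 0.2, -0.5]
grip_width: 0.164
grip_force: 60.3
time_s: 15.6
eef_pos: [659.7, 245.3, 21.7]
ee_rot: [0.0, 0.989, 0.145, 0.0]
force: [-2.6, -0.6, 5.1]
grip_width: 0.168
grip_force: 61.0
```

Contact again as expected. Releasing, rising and looking.

```bash
python3 -m jog '[[0,0,0,0,0,0,0.05],[0,0,0,0,0,0,0.05],[0,0,0,0,0,0,0.05],[0,0,0,0,0,0,0.05],[0,0,-0.01,0,0,0,0.05]]'
python3 -m jog '[[0,0,-0.03,0,0,0,0.05],[0,0,-0.04,0,0,0,0.05],[0,0,-0.04,0,0,0,0.05],[0,0,-0.04,0,0,0,0.05],[0,0,-0.03,0,0,0,0.05]]'
python3 -m jog '[[-0.03,0,-0.02,0,0,0,0.05],[-0.03,0,0,0,0,0,0.05],[-0.02,0,0,0,0,0,0.05],[0,0,0,0,0,0,0.05],[0,0,0,0,0,0,0.05]]'
python3 - <<'E'
from h import *; from fit import r,model
im,s=cap("wrist"); print(s['eef_pos'],s['ee_rot'],s['joints'])
i2=cv2.cvtColor(im,cv2.COLOR_RGB2BGR); o,rd,f=model([561.6,215.5,np.pi+np.radians(16.7)])
P=f([[150,85,34],[150,-85,34],[-150,85,34],[-150,-85,34],[0,54,72],[0,-54,72]])
for u in w2px("wrist",P,s): cv2.circle(i2,tuple(int(v) for v in u),3,(255,255,255),-1)
cv2.imwrite("pics/w5.png",i2)
E
```

```text
time_s: 16.1
eef_pos: [658.8, 245.1, 29.7]
ee_rot: [0.0, 0.989, 0.145, -0.001]
force: [0.0, 0.1, -0.1]
grip_width: 0.587
grip_force: 0.0
time_s: 16.6
eef_pos: [659.8, 245.4, 214.9]
ee_rot: [-0.0, 0.989, 0.145, 0.002]
force: [-0.3, 0.7, 0.0]
grip_width: 0.584
grip_force: 0.0
time_s: 17.1
eef_pos: [583.2, 222.4, 231.8]
ee_rot: [-0.0, 0.989, 0.145, 0.001]
force: [-0.0, 0.3, -0.5]
grip_width: 0.586
grip_force: 0.0
top [562.1752309  216.09129118   3.43301299] 269.6875 16.69715513401661
[583.22667018 222.39028632 231.78664018] [-4.08365095e-05  9.89453221e-01  1.44850892e-01  7.35397316e-04] [1.76860042e-01 5.42268839e-01 1.18676246e+00 3.57686663e-05
 1.41108872e+00 1.45692608e+00]
```

View pics/w5.png

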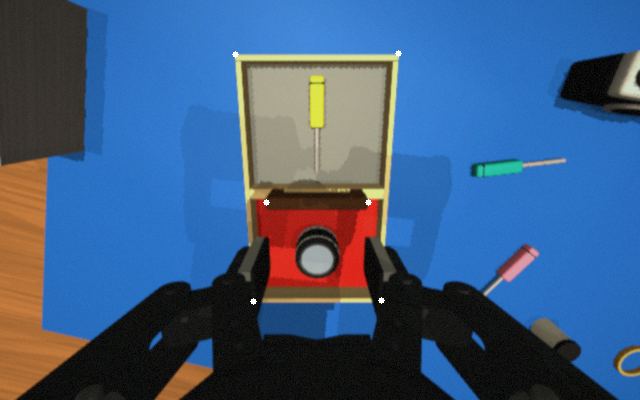

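Both pieces are packed: driver flat with its handle at (317,103) and tip at (318,175), lens upright at (317,250). The predicted corners and bar ends fall on the image to about 1–2 px. Now turning a quarter turn over the grip bar.

```bash
python3 -m jog '[[-0.012,0,0,0,0,0,0.05],[-0.011,0,0,0,0,0,0.05],[0,0,0,0,0,-0.131,0.05],[0,0,0,0,0,-0.131,0.05],[0,0,0,0,0,-0.131,0.05]]'
python3 -m jog '[[0,0,0,0,0,-0.131,0.05],[0,0,0,0,0,-0.131,0.05],[0,0,0,0,0,-0.131,0.05],[0,0,0,0,0,-0.131,0.05],[0,0,0,0,0,-0.131,0.05]]'
python3 -m jog '[[0,0,0,0,0,-0.131,0.05],[0,0,0,0,0,-0.131,0.05],[0,0,0,0,0,-0.131,0.05],[0,0,0,0,0,-0.131,0.05],[0,0,0,0,0,0,0.05]]'
python3 -m jog '[[0,0,0,0,0,0,0.045],[0,0,0,0,0,0,0.045]]'
python3 - <<'E'
from h import *; from fit import model
im,s=cap("wrist"); print(s['eef_pos'],s['ee_rot'],s['joints'])
q=s['ee_rot']; a=2*np.arctan2(q[2],q[1]); e=np.array([561.4,215.4])-s['eef_pos'][:2]; print("a",np.degrees(a),"dx,dy",e@[np.cos(a),np.sin(a)],e@[np.sin(a),-np.cos(a)])
i2=cv2.cvtColor(im,cv2.COLOR_RGB2BGR); o,rd,f=model([561.6,215.5,np.pi+np.radians(16.7)])
P=f([[x,y,72] for x in(-7,7) for y in(-54,54)]+[[150,-85,34],[-150,-85,34],[150,85,34],[-150,85,34]])
for u in w2px("wrist",P,s): print(u); cv2.circle(i2,tuple(int(v) for v in u),1,(255,255,255),-1)
cv2.imwrite("pics/w6.png",i2)
E
```

```text
time_s: 17.65
eef_pos: [561.7, 215.9, 230.6]
ee_rot: [0.0, 0.941, 0.338, 0.0]
force: [0.0, -0.1, -0.9]
grip_width: 0.588
grip_force: 0.0
time_s: 18.15
eef_pos: [561.7, 215.9, 230.5]
ee_rot: [-0.0, 0.783, 0.623, -0.0]
force: [-0.4, -0.3, -0.9]
grip_width: 0.583
grip_force: 0.0
time_s: 18.65
eef_pos: [561.6, 215.8, 230.5]
ee_rot: [-0.0, 0.596, 0.803, -0.0]
force: [-0.5, 0.8, 0.3]
grip_width: 0.586
grip_force: 0.0
time_s: 18.85
eef_pos: [561.2, 215.8, 230.7]
ee_rot: [-0.0, 0.598, 0.802, -0.0]
force: [0.0, -0.2, -0.3]
grip_width: 0.528
grip_force: 0.0
top [562.1752309  216.09129118   3.43301299] 269.6875 16.69715513401661
[561.1594497  215.80275957 230.6729078 ] [-4.54463338e-05  5.97749328e-01  8.01683066e-01 -2.75285184e-05] [ 1.72453268e-01  4.90929270e-01  1.26992266e+00  2.87093154e-05
  1.38084318e+00 -1.16967025e-01]
a 106.58225060123448 dx,dy -0.4546602175852222 0.11560190735454301
[324.36639727 129.78448355]
[323.93050637 231.31068404]
[310.11217323 129.83259714]
[311.06876957 231.34768973]
[177.89997091  98.42653221]
[456.48515752  97.44262274]
[196.99166793 242.3608701 ]
[438.100952  241.6798021]
```

View pics/w6.png

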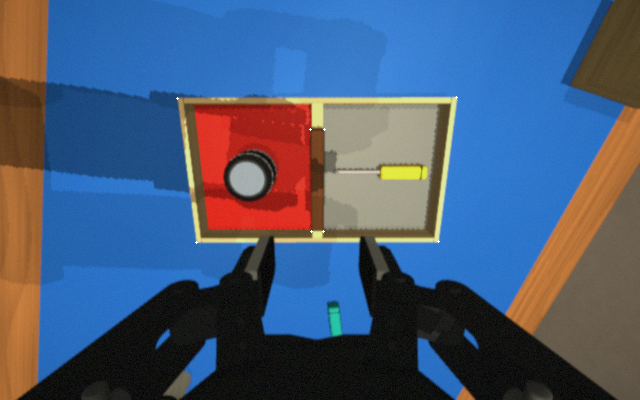

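The overlay matches to within about 1 px: bar at (317,180), tool aligned to 0.5 mm and 0.1°. Descending onto the bar.

```bash
python3 -m jog '[[0,0,0.02,0,0,0,0.045],[0,0,0.035,0,0,0,0.045],[0,0,0.035,0,0,0,0.045],[0,0,0.035,0,0,0,0.045],[0,0,0.025,0,0,0,0.045]]' 100
python3 -m jog '[[0,0,0.013,0,0,0,0.045],[0,0,0.009,0,0,0,0.045],[0,0,0.004,0,0,0,0.045],[0,0,0,0,0,0,0.045],[0,0,0,0,0,0,0.045]]'
```

```text
time_s: 19.4
eef_pos: [560.2, 215.6, 78.5]
ee_rot: [-0.001, 0.597, 0.802, -0.001]
force: [1.1, -0.2, 0.5]
grip_width: 0.523
grip_force: 0.0
time_s: 19.9
eef_pos: [561.5, 215.9, 55.8]
ee_rot: [0.001, 0.597, 0.802, 0.001]
force: [-0.1, -0.4, -1.0]
grip_width: 0.531
grip_force: 0.0
```

```bash
python3 -m jog '[[0,0,0.002,0,0,0,0.03],[0,0,0,0,0,0,0.02],[0,0,0,0,0,0,0.018],[0,0,0,0,0,0,0.016],[0,0,0,0,0,0,0.014]]' 30
python3 -m jog '[[0,0,0,0,0,0,0.012],[0,0,0,0,0,0,0.01],[0,0,0,0,0,0,0.005],[0,0,0,0,0,0,0.005]]' 30
python3 -m jog '[[0,0,0,0,0,0,0.005],[0,0,0,0,0,0,0.005],[0,0,0,0,0,0,0.005]]' 110
python3 -c "from rig import sense;s=sense();print(s['wrist_torque'],s['force'],s['grip_width'])"
```

```text
time_s: 20.4
eef_pos: [561.2, 215.8, 53.0]
ee_rot: [0.0, 0.597, 0.802, 0.0]
force: [1.6, 1.1, -0.5]
grip_width: 0.17
grip_force: 0.7
time_s: 20.8
eef_pos: [561.2, 215.8, 53.1]
ee_rot: [0.0, 0.597, 0.802, 0.0]
force: [3.0, 0.7, 2.9]
grip_width: 0.156
grip_force: 30.7
time_s: 21.1
eef_pos: [561.3, 215.8, 53.3]
ee_rot: [0.0, 0.597, 0.802, 0.0]
force: [1.1, 1.0, 5.4]
grip_width: 0.145
grip_force: 108.3
[ 0.16147261 -0.26550027 -0.01439945] [1.1497031  1.01870289 5.44545037] 0.14533593052433574
```

Gripped. I'll raise it slowly: 10 mm first, then the rest.

```bash
python3 -m jog '[[0,0,-0.002,0,0,0,0.005],[0,0,-0.003,0,0,0,0.005],[0,0,-0.004,0,0,0,0.005],[0,0,-0.006,0,0,0,0.005],[0,0,-0.008,0,0,0,0.005]]'
python3 -m jog '[[0,0,-0.008,0,0,0,0.005],[0,0,-0.008,0,0,0,0.005],[0,0,-0.008,0,0,0,0.005],[0,0,-0.008,0,0,0,0.005],[0,0,-0.008,0,0,0,0.005]]'
python3 -m jog '[[0,0,-0.008,0,0,0,0.005],[0,0,-0.008,0,0,0,0.005],[0,0,-0.008,0,0,0,0.005],[0,0,-0.007,0,0,0,0.005],[0,0,-0.005,0,0,0,0.005]]'
python3 -m jog '[[0,0,-0.003,0,0,0,0.005],[0,0,-0.001,0,0,0,0.005],[0,0,0,0,0,0,0.005],[0,0,0,0,0,0,0.005],[0,0,0,0,0,0,0.005]]'
python3 - <<'E'
from h import *
s=sense(); print(s['eef_pos'],s['force'],s['wrist_torque'],np.abs(s['dq']).max())
im,_=cap("scene"); cv2.imwrite("pics/s7.png",cv2.resize(cv2.cvtColor(im,cv2.COLOR_RGB2BGR)[20:300,180:480],None,fx=2,fy=2,interpolation=2))
E
```

```text
time_s: 21.6
eef_pos: [560.6, 215.7, 76.0]
ee_rot: [-0.0, 0.597, 0.802, -0.0]
force: [0.7, -0.7, -5.3]
grip_width: 0.145
grip_force: 107.3
time_s: 22.1
eef_pos: [560.9, 215.8, 116.5]
ee_rot: [0.0, 0.597, 0.802, 0.0]
force: [-0.8, -0.4, -6.4]
grip_width: 0.143
grip_force: 107.3
time_s: 22.6
eef_pos: [561.0, 215.8, 152.6]
ee_rot: [0.0, 0.597, 0.802, 0.0]
force: [-0.0, 0.2, -5.8]
grip_width: 0.14
grip_force: 107.3
time_s: 23.1
eef_pos: [560.8, 215.7, 155.5]
ee_rot: [-0.0, 0.597, 0.802, -0.0]
force: [-0.2, -0.5, -6.7]
grip_width: 0.14
grip_force: 107.3
[560.81986173 215.74139495 155.49850306] [-0.17473162 -0.54081963 -6.691767  ] [ 0.02046608 -0.17113859  0.06115713] 0.004963798784828391
```

View pics/s7.png

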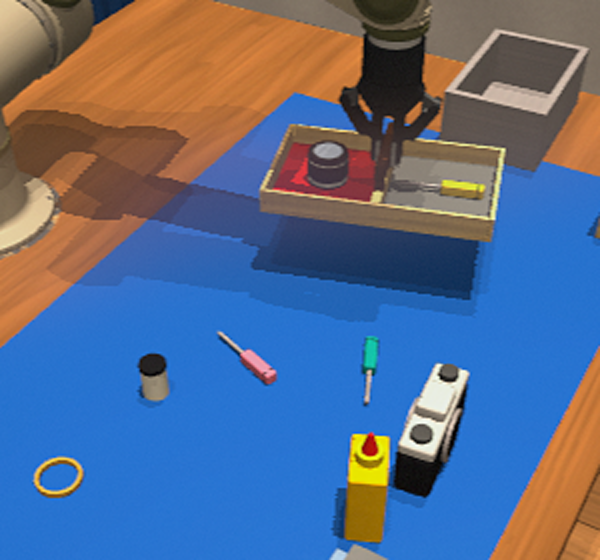

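The scene shows the tote lifted, with the lens upright at crop (328,163) and the driver at (462,188). Next I'll check that it's level against a level-tote projection, and that it holds over time.

```bash
python3 -m jog '[[0,0,0,0,0,0,0.005],[0,0,0,0,0,0,0.005],[0,0,0,0,0,0,0.005],[0,0,0,0,0,0,0.005],[0,0,0,0,0,0,0.005]]'
python3 - <<'E'
from h import *
a=np.pi+np.radians(16.7);Rz=R.from_euler('z',a).as_matrix()
im,s=cap("scene"); i2=cv2.resize(cv2.cvtColor(im,cv2.COLOR_RGB2BGR)[70:150,290:450],None,fx=5,fy=5,interpolation=2)
for z in(102,136):
  P=np.array([[x,y,z] for x in(-150,150) for y in(-85,85)],float)@Rz.T+[561,215.6,0]
  for u in w2px("scene",P): cv2.circle(i2,tuple(int(v) for v in (u-[290,70])*5+2),3,(255,0,255),-1)
cv2.imwrite("pics/s8.png",i2); print(s['eef_pos'],s['wrist_torque'])
E
```

```text
time_s: 23.65
eef_pos: [560.9, 215.7, 155.8]
ee_rot: [-0.0, 0.597, 0.802, 0.0]
force: [-0.0, 0.6, -5.2]
grip_width: 0.144
grip_force: 107.4
[560.9288148  215.74103708 155.78060651] [-0.01145023 -0.10857477 -0.0073992 ]
```

View pics/s8.png

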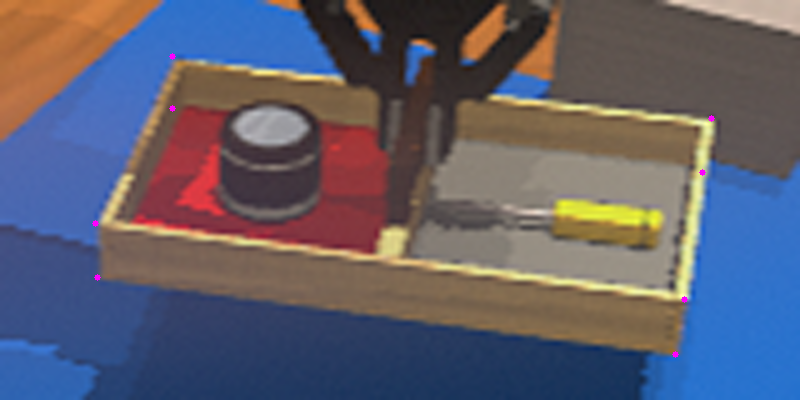

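The corners match a level tote at 102 mm to within about 1 px, and it is steady. Handing in.

```bash
python3 -c "from rig import finish_job;print(finish_job())"
```

```text
the job is handed in; nothing more can be done
None
```

I handed the job in at about 24 s: lens upright in the red-lined bay, screwdriver flat in the grey-lined bay, and the tote still held about 102 mm above the bench, level to within about 1 px in the scene camera and steady; the result has not been reported back.

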